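Drop a shaft collar from the drop cup into the square bin

TASK

Take the drop cup by the wooden grip on its top and, keeping it upright, hold it over the square bin (not the round one) with its release tab above the bin's trip bar. Lower it so that the bar presses the tab up, the hinged bottom swings open and the steel collar falls into the bin. Then lift the cup away and set it down upright on the worktop, clear of the bins, and let go of it.

Things in the scene. Friction and masses are not known exactly. Their poses are not given: they have to be found in the camera images.
- cup_grip (a point): Mid-point of the loose drop cup's grip, 124 mm above its feet: a wooden block 16 mm thick (x) by 36 mm (y), 22 mm more to its top; below it a 16 mm wide bridge (top 95 mm over the feet) spans the mouth of a square metal cup, 60x60 mm, on four legs, 0.2 kg. Pinch the 16 mm from above. z is up. The tab sticks out to -x from a hinge 30 mm off centre, 26 mm up, sloping down to 67 mm off, 10 mm up; 26 mm wide.
- cup_door (a joint): The cup's hinged bottom, rad: 0 shut, 1.35 wide open. Bottom and tab are one seesaw plate: tab pushed up, bottom swings down. A light spring (2 to 4 N at the tab) shuts it when the tab is let go; the collar slides off at 0.6 to 1.1. Held over the bar as told there, the tab meets it with the cup's feet 101 mm above the worktop; 28 mm lower it is open about 1.1, clear of the bin.
- bin_bar (a point): Top middle of the square bin's trip bar: level steel rod, 8 mm thick, 60 mm long (y), 115 mm above the worktop, outside the bin's near wall. x points from it over the bin, z up. Bin: fixed metal box 120x120x60 mm, wall 3 mm, centre 66 mm along x. Press with the cup's axes parallel to these (within 0.2 rad), its centre 54 mm along x (+-10 mm). A round bin with the same bar stands near: not that one.
- collar_center (a point): Centre of the loose steel shaft collar, a ring 30 mm across, 12 mm thick, about 50 g; at the start it lies flat on the shut bottom inside the cup, about 34 mm above the cup's feet.

How it is judged:
By the outcome, as a careful person would: the job done as asked, in the order asked, and still so for the second after the job is handed in, with the robot touching nothing.
It also fails if it takes over 51 s, if anything falls off the work surface, if the arm or the gripper's body presses on something with over 40 N, if the wrist force passes 120 N, or if a joint passes its speed limit or range.

ROBOT

A 7-joint arm with a two-finger parallel gripper is mounted at the origin on a cart in front of the work surface, level with it; the furniture and walls round the work are solid. World frame = base frame: x ahead of the robot, y to its left, z up, the work surface at z = 0. Lengths are in m, angles in rad, forces in N, time in s.
With the tool pointing down it reaches from about 0.425 to 0.925 m from the base axis. Payload 6.8 kg.
Tool frame: the origin (TCP) lies between the finger pads; the fingertips stand 14 mm ahead of it and the grasp point (between the pads) lies 5 mm behind it (arm.tip_reach is the distance from the TCP to the fingertips, in m); z points along the fingers, y is the line along which they close (so a half turn about z gives the same grasp; the last joint's range is limited). The gripper opens to 88 mm and grips with 3 to 60 N. Pads are 20 mm wide; open, the fingers measure 115 mm over their backs; the gripper's body (75 mm by 178 mm) begins 61 mm behind the grasp point.
Start: joints at [0.998, 0.477, 0.022, 1.555, -0.011, 1.109, -0.083], TCP at [0.303, -0.603, 0.237] pointing down, gripper open.
Joint ranges: [-2.96, 2.96], [-0.34, 2.1], [-1.41, 1.46], [0.24, 2.44], [-1.37, 4.51], [0.17, 1.92], [-2.96, 2.96]. Speed limits (rad/s): [2.39, 2.39, 3.14, 3.14, 3.14, 3.14, 3.14].

INTERFACE

Orientations are given as a rotation vector (axis times angle).
In Python, from bench import arm gives the robot as it stands.
- The arm moves only by the shell command python3 -m crank 'ROWS' [FORCE]. ROWS is a JSON object of lists of equal length, an entry for each row: "delta_pos": the shift along the tool's x, y, z in mm, a list of three; "spin": the turn about the tool's z in degrees; "grip": the gripper command: -1 is fully open, 1 is shut, values between are in proportion. A call has 1 to 8 rows; each row shifts and turns the commanded pose from where the row before left it, along the tool's axes as they then stand; what a row does not reach is not made up. A row lasts 1/10 s, in which the tool goes at most 50 mm and 8.59 degrees, less where a joint would pass 70% of its speed; a pose out of reach is approached as far as the arm can. A call is refused whole if a number of a shift passes 50 or a number of a turn 8.59, either way. A call with a gripper value outside its range is refused whole. The fingers move at their own pace and stop on an object; FORCE is the grip in N (left out, the last holds). Time passes only in rows, so rows that do not move let the fingers close. It gives the time, the measured TCP pose, the force, the opening and the grip force at its end, in the units of the state.
- arm.get_obs(): the state, without advancing time (a new reading comes with each control period).
- arm.grab_frame(name): name is "side" or "top"; returns a dict with "img" (384x512x3 uint8, red, green, blue), "fov_y" (degrees; the focal length in pixels is half the picture's height over the tangent of half this angle, whatever the lens; pixels are square), "cx", "cy" (the principal point, pixels), "view" (4x4, takes a point from world to camera coordinates). Camera axes: x right, y down, z forward; pixel columns grow to the right and rows downward; lengths in m; the calibration is good to about 2 mm. A picture is of the moment at which its call begins. There is no depth.
- arm.close_job(): hands the job in; it is judged then, once.
The state is a dict: "t": time; "joints": joint angles; "joint_velocities": joint speeds; "joint_torque": joint torques, N m; "eef_pos": TCP position; "tcp_rot": TCP orientation; "contact_force": force on the tool from outside, world axes, zero at the start; "wrist_torque": the same for the moment, N m; "finger_gap": opening from 0.0 (shut) to 1.0 (fully open); "finger_force": force on a finger pad.
Only numpy, scipy, OpenCV 4.12 (cv2) and the standard library are available. Lean on these libraries where they do the work, as an engineer would, in place of code of your own. Each camera call takes 0.05 s, during which the arm holds its last target. There are 200 camera calls.

## Working session

There is one attempt and no reset: what is moved stays moved. The work goes in short steps, Python scripts to look and compute and a shell command to move; the robot and the scene stay as the last step left them, time stands still between calls to the robot, and variables do not carry over. Pictures are saved under pics/ and viewed, at most 10 in all, crops included, and the job is handed in when it is done.

```bash
mkdir -p pics; python3 - <<'E'
from bench import arm
import cv2,numpy as np
for n in("side","top"):
    f=arm.grab_frame(n); cv2.imwrite(f"pics/{n}0.png",f["img"][:,:,::-1]); print(n,f["fov_y"],f["cx"],f["cy"],np.round(f["view"],3).tolist())
o=arm.get_obs(); print(o["t"],o["eef_pos"],o["tcp_rot"],o["finger_gap"])
E
```

```text
side 48.10643094321096 255.2526738146401 191.7583563907286 [[-0.852, -0.524, -0.024, 0.393], [-0.144, 0.278, -0.95, 0.201], [0.504, -0.805, -0.312, 0.725], [0.0, 0.0, 0.0, 1.0]]
top 46.50890512923116 257.02249999035854 195.0841515447147 [[-0.017, -0.999, -0.028, -0.012], [-0.991, 0.02, -0.13, 0.455], [0.13, 0.025, -0.991, 0.947], [0.0, 0.0, 0.0, 1.0]]
0.1 [ 0.30233793 -0.60294805  0.23578617] [-3.05563020e+00 -7.23222861e-01  7.28755724e-04] 1.0023541487497907
```

View pics/side0.png

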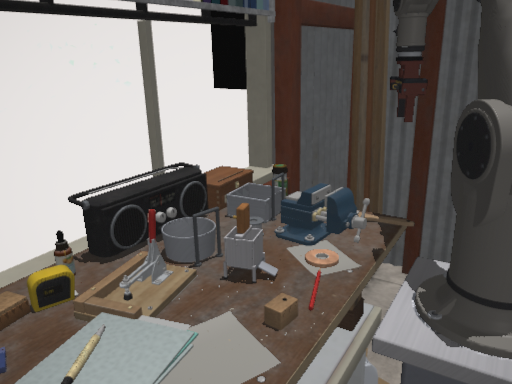

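View pics/top0.png

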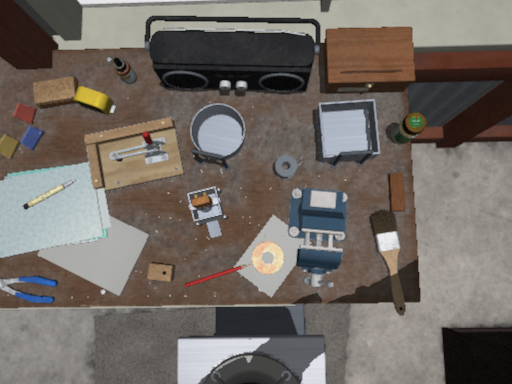

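The side view shows the cup at about (243,245) with its grip at (243,218). The square bin is behind it near (255,200), and the round bin is at (190,240). In the top view the cup is at (206,205), its tab at (214,228), and the square bin at (348,128). I'll zoom in next.

```bash
python3 - <<'E'
import cv2
a=cv2.imread("pics/top0.png")
cv2.imwrite("pics/c1.png",cv2.resize(a[90:240,180:380],None,fx=4,fy=4,interpolation=cv2.INTER_CUBIC))
a=cv2.imread("pics/side0.png")
cv2.imwrite("pics/c2.png",cv2.resize(a[160:285,150:300],None,fx=4.8,fy=4.8,interpolation=cv2.INTER_CUBIC))
E
```

```text
(no output)
```

View pics/c1.png

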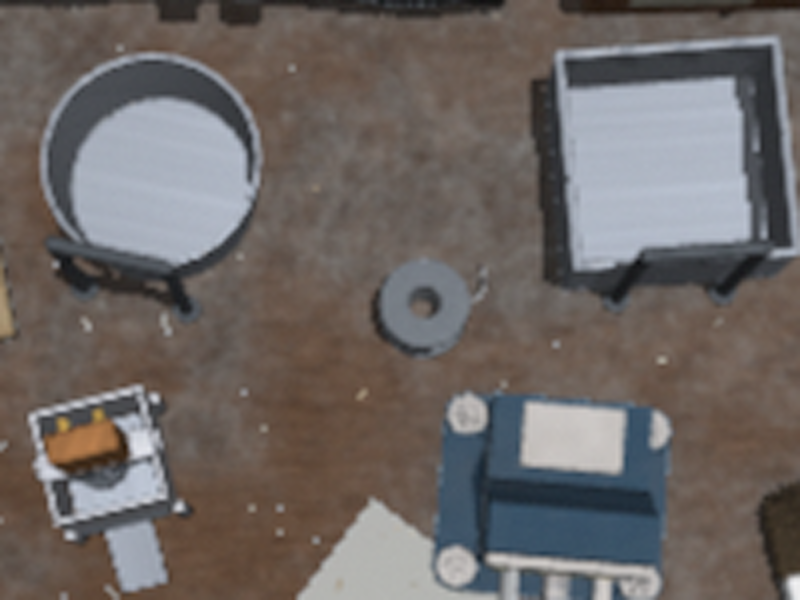

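View pics/c2.png

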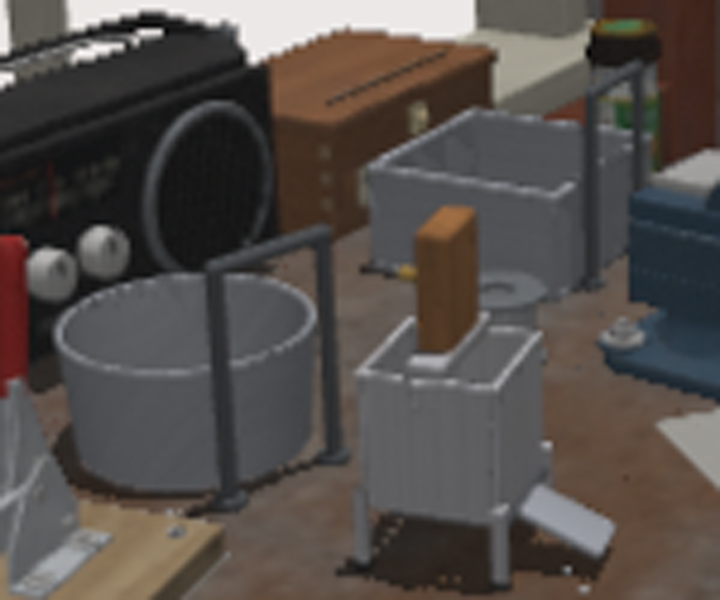

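The crops show the cup's tab end, grip top, the square bin's rim corners and its bar ends clearly. I'll fit both poses to these points.

```bash
cat > h.py <<'E'
import numpy as np
from scipy.optimize import least_squares
from scipy.spatial.transform import Rotation as R
def proj(f,P):
    c=(np.c_[P,np.ones(len(P))]@np.array(f["view"]).T)[:,:3]; k=192/np.tan(np.radians(f["fov_y"]/2))
    return c[:,:2]/c[:,2:]*k+[f["cx"],f["cy"]]
def fit(obs,x0,z=0,free=(1,1,1)):
    def w(p,P):
        P=np.array(P,float)/1000; c,s=np.cos(p[2]),np.sin(p[2])
        return np.c_[p[0]+c*P[:,0]-s*P[:,1],p[1]+s*P[:,0]+c*P[:,1],P[:,2]+(p[3] if len(p)>3 else z)]
    r=lambda p:np.concatenate([(proj(f,w(p,P))-np.array(U)).ravel() for f,P,U in obs])
    s=least_squares(r,x0,loss="soft_l1"); return s.x,r(s.x)
E
python3 - <<'E'
from bench import arm
from h import *
T=arm.grab_frame("top");S=arm.grab_frame("side")
t=lambda L:[((u+.5)/4-.5+180,(v+.5)/4-.5+90) for u,v in L]
s=lambda L:[((u+.5)/4.8-.5+150,(v+.5)/4.8-.5+160) for u,v in L]
C=[(-67,13,10),(-67,-13,10),(0,0,146)]
B=[(126,60,60),(126,-60,60),(6,60,60),(6,-60,60),(0,30,115),(0,-30,115)]
ct=(T,C,t([(125,590),(166,582),(85,440)]));cs=(S,C,s([(600,555),(613,520),(446,223)]))
bt=(T,B,t([(555,50),(778,38),(568,275),(797,250),(643,250),(772,243)]));bs=(S,B,s([(370,170),(475,112),(570,192),(645,135),(590,90),(640,65)]))
np.set_printoptions(precision=4,suppress=True)
for n,a,b,x in(("cup",ct,cs,[.45,.05,.2]),("bin",bt,bs,[.58,-.25,0])):
    for o in([a],[b],[a,b]):
        p,r=fit(o,x); print(n,p,np.round(r,1))
o=arm.get_obs();print(R.from_rotvec(o["tcp_rot"]).as_matrix(),o["eef_pos"])
E
```

```text
cup [0.4331 0.085  0.1916] [-0.6  0.3  0.6 -0.1 -0.  -0.2]
cup [0.4319 0.0912 0.3159] [ 0.5 -0.2  0.3  0.7 -1.2 -0.9]
cup [0.4332 0.0858 0.2133] [-0.3  0.3  0.9 -0.4 -0.4 -0.2 -0.2  0.   0.9  1.1 -0.2 -1.8]
bin [ 0.5275 -0.2225  0.0414] [-0.1  0.1 -0.3 -0.5  0.9 -2.   0.1  0.7  0.6  0.4 -1.7  0.2]
bin [ 0.5231 -0.2227  0.0719] [-0.2 -0.  -0.8 -0.  -1.7  1.4  1.5  0.1  1.  -0.8  0.1 -1.4]
bin [ 0.5264 -0.2233  0.0486] [-0.1  0.8 -0.4 -0.2  1.3 -1.3  0.5  1.   1.   1.  -1.3  0.7 -0.9 -0.6
 -0.7 -0.4 -3.1  1.   1.1 -0.1 -0.2 -1.1 -0.6 -1.6]
[[ 0.8939  0.4482 -0.0005]
 [ 0.4482 -0.8939  0.0009]
 [-0.0001 -0.001  -1.    ]] [ 0.3024 -0.6031  0.2361]
```

```bash
python3 -m crank '{"delta_pos":[[0,0,0],[0,0,0],[0,0,0],[0,0,0],[0,0,0],[0,0,0],[0,0,0],[0,0,0]],"spin":[-8.5,-8.5,-8.5,-8.5,-8.5,-8.5,-8.5,-8.5],"grip":[-1,-1,-1,-1,-1,-1,-1,-1]}' 20
python3 -m crank '{"delta_pos":[[0,0,0],[0,0,0]],"spin":[-7,0],"grip":[-1,-1]}'
cat >> h.py <<'E'
def go(o,goal,ang=None):
    M=R.from_rotvec(o["tcp_rot"]).as_matrix(); d=M.T@(np.array(goal)-o["eef_pos"])*1000
    print("t",round(o["t"],2),"pos",np.round(o["eef_pos"],4),"tool y deg",round(np.degrees(np.arctan2(M[1,1],M[0,1])),2),"tilt",np.round(M[:,2],3),"delta",np.round(d,1),"F",np.round(o["contact_force"],1),"gap",round(o["finger_gap"],3),"ff",round(float(np.max(o["finger_force"])),1))
E
python3 - <<'E'
from bench import arm
from h import *
o=arm.get_obs()
go(o,[.45,-.1,.24]); go(o,[.433,.086,.24])
E
```

```text
t: 1.0
eef_pos: [0.3024, -0.6033, 0.2363]
tcp_rot: [-2.123, -2.315, -0.0]
contact_force: [0.5, 0.1, -0.2]
finger_gap: 0.994
finger_force: 0.0
t: 1.2
eef_pos: [0.3023, -0.6034, 0.2364]
tcp_rot: [-1.984, -2.435, -0.001]
contact_force: [-0.3, -0.4, 0.9]
finger_gap: 1.0
finger_force: 0.0
t 1.2 pos [ 0.3023 -0.6034  0.2364] tool y deg 11.67 tilt [-0.     0.001 -1.   ] delta [463.1 246.5  -3.4] F [-0.3 -0.4  0.9] gap 1.0 ff 0.0
t 1.2 pos [ 0.3023 -0.6034  0.2364] tool y deg 11.67 tilt [-0.     0.001 -1.   ] delta [648.7 267.5  -3.3] F [-0.3 -0.4  0.9] gap 1.0 ff 0.0
```

```bash
python3 -m crank '{"delta_pos":[[38,20,0],[38,20,0],[38,20,0],[38,20,0],[38,20,0],[38,20,0],[38,20,0],[38,20,0]],"spin":[0,0,0,0,0,0,0,0],"grip":[-1,-1,-1,-1,-1,-1,-1,-1]}'
python3 -m crank '{"delta_pos":[[38,20,0],[38,20,0],[38,20,0],[38,20,0],[0,0,0]],"spin":[0,0,0,0,0],"grip":[-1,-1,-1,-1,-1]}'
python3 - <<'E'
from bench import arm
from h import *
go(arm.get_obs(),[.433,.086,.24])
E
```

```text
t: 2.0
eef_pos: [0.3982, -0.2717, 0.2368]
tcp_rot: [1.99, 2.431, 0.0]
contact_force: [0.3, -0.0, -0.4]
finger_gap: 1.002
finger_force: 0.0
t: 2.5
eef_pos: [0.4473, -0.1025, 0.2373]
tcp_rot: [1.978, 2.44, 0.004]
contact_force: [-0.8, -0.1, -0.1]
finger_gap: 1.002
finger_force: 0.0
t 2.5 pos [ 0.4473 -0.1025  0.2373] tool y deg 11.93 tilt [ 0.002  0.002 -1.   ] delta [187.4  25.   -2.4] F [-0.8 -0.1 -0.1] gap 1.002 ff 0.0
```

```bash
python3 -m crank '{"delta_pos":[[37,5,0],[38,5,0],[38,5,0],[37,5,0],[37,5,0],[0,0,20],[0,0,20],[0,0,0]],"spin":[0,0,0,0,0,0,0,0],"grip":[-1,-1,-1,-1,-1,-1,-1,-1]}'
python3 - <<'E'
from bench import arm
from h import *
import cv2
go(arm.get_obs(),[.433,.086,.119])
T=arm.grab_frame("top");S=arm.grab_frame("side")
cv2.imwrite("pics/m.png",np.hstack([cv2.resize(f["img"][y:y+110,x:x+80,::-1],None,fx=5,fy=5,interpolation=cv2.INTER_CUBIC) for f,x,y in((T,165,150),(S,200,175))]))
E
```

```text
t: 3.3
eef_pos: [0.4309, 0.079, 0.1948]
tcp_rot: [-1.986, -2.43, 0.005]
contact_force: [-0.4, 0.3, 0.4]
finger_gap: 0.998
finger_force: 0.0
t 3.3 pos [0.4309 0.079  0.1948] tool y deg 11.49 tilt [-0.004 -0.001 -1.   ] delta [ 6.4  3.8 75.7] F [-0.4  0.3  0.4] gap 0.998 ff 0.0
```

View pics/m.png

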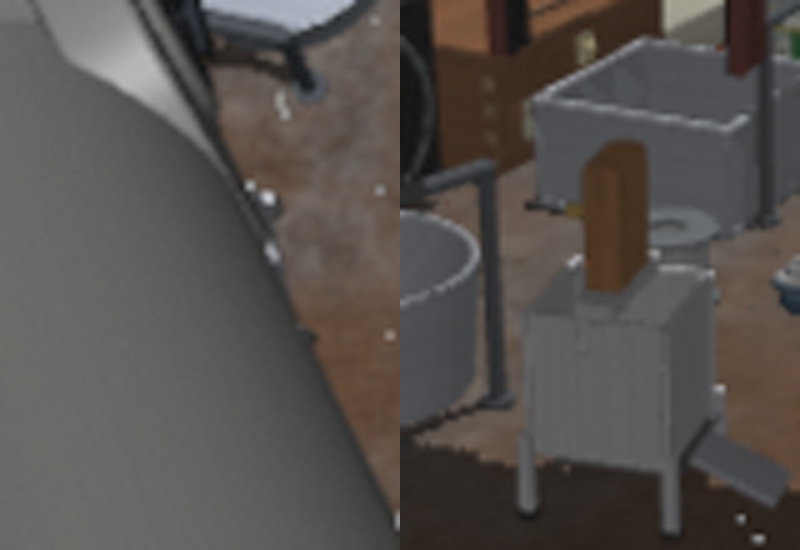

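The top view is blocked by the arm. The side view shows the grip (about column 615 of the crop) midway between the fingers (510 and 740). Descending.

```bash
python3 -m crank '{"delta_pos":[[6,2,5],[0,2,20],[0,0,20],[0,0,20],[0,0,11],[0,0,0]],"spin":[0,0,0,0,0,0],"grip":[-1,-1,-1,-1,-1,-1]}'
python3 - <<'E'
from bench import arm
from h import *
go(arm.get_obs(),[.433,.086,.119])
E
```

```text
t: 4.0
eef_pos: [0.4348, 0.0865, 0.12]
tcp_rot: [-1.985, -2.434, 0.002]
contact_force: [0.3, -0.5, -0.4]
finger_gap: 0.998
finger_force: 0.0
t 4.0 pos [0.4348 0.0865 0.12  ] tool y deg 11.61 tilt [-0.002 -0.    -1.   ] delta [-0.1 -1.9  1. ] F [ 0.3 -0.5 -0.4] gap 0.998 ff 0.0
```

```bash
python3 -m crank '{"delta_pos":[[0,-2,1],[0,0,0],[0,0,0],[0,0,0],[0,0,0],[0,0,0],[0,0,0],[0,0,0]],"spin":[0,0,0,0,0,0,0,0],"grip":[-1,1,1,1,1,1,1,1]}' 30
python3 -m crank '{"delta_pos":[[0,0,0],[0,0,0],[0,0,0],[0,0,-10],[0,0,-10],[0,0,0]],"spin":[0,0,0,0,0,0],"grip":[1,1,1,1,1,1]}'
python3 - <<'E'
from bench import arm
from h import *
go(arm.get_obs(),[.433,.086,.119])
E
```

```text
t: 4.8
eef_pos: [0.4332, 0.0861, 0.1196]
tcp_rot: [-1.985, -2.435, 0.0]
contact_force: [-0.8, -0.3, -0.3]
finger_gap: 0.402
finger_force: 0.0
t: 5.4
eef_pos: [0.4342, 0.0864, 0.1412]
tcp_rot: [1.984, 2.433, 0.003]
contact_force: [-0.3, 0.4, -3.3]
finger_gap: 0.184
finger_force: 30.0
t 5.4 pos [0.4342 0.0864 0.1412] tool y deg 11.62 tilt [ 0.003  0.    -1.   ] delta [-0.1 -1.3 22.2] F [-0.3  0.4 -3.3] gap 0.184 ff 30.0
```

```bash
python3 -m crank '{"delta_pos":[[0,0,-10],[0,0,-20],[0,0,-25],[0,0,-25],[0,0,-25],[0,0,-20],[0,0,-10],[0,0,0]],"spin":[0,0,0,0,0,0,0,0],"grip":[1,1,1,1,1,1,1,1]}'
python3 -m crank '{"delta_pos":[[0,0,0],[0,0,0],[0,0,0],[0,0,0]],"spin":[3,3,2.8,0],"grip":[1,1,1,1]}'
python3 - <<'E'
from bench import arm
from h import *
go(arm.get_obs(),[.5804,-.2204,.27])
E
```

```text
t: 6.2
eef_pos: [0.4338, 0.0863, 0.2759]
tcp_rot: [1.984, 2.433, 0.003]
contact_force: [-0.5, 0.2, -3.1]
finger_gap: 0.187
finger_force: 30.0
t: 6.6
eef_pos: [0.4325, 0.0859, 0.2734]
tcp_rot: [-2.165, -2.274, 0.003]
contact_force: [-0.1, 0.4, -2.8]
finger_gap: 0.183
finger_force: 30.0
t 6.6 pos [0.4325 0.0859 0.2734] tool y deg 2.82 tilt [-0.002 -0.    -1.   ] delta [-313.2  132.7    3.2] F [-0.1  0.4 -2.8] gap 0.183 ff 30.0
```

```bash
python3 -m crank '{"delta_pos":[[-10,4,0],[-20,8,0],[-25,11,0],[-25,11,0],[-25,11,0],[-25,11,0],[-25,11,0],[-25,11,0]],"spin":[0,0,0,0,0,0,0,0],"grip":[1,1,1,1,1,1,1,1]}'
python3 -m crank '{"delta_pos":[[-25,10,0],[-25,10,0],[-25,10,0],[-25,10,0],[-20,9,0],[-10,4,0],[-3,2,0],[0,0,0]],"spin":[0,0,0,0,0,0,0,0],"grip":[1,1,1,1,1,1,1,1]}'
python3 - <<'E'
from bench import arm
from h import *
import cv2
go(arm.get_obs(),[.5804,-.2204,.27])
T=arm.grab_frame("top");S=arm.grab_frame("side")
cv2.imwrite("pics/n.png",np.hstack([cv2.resize(f["img"][y:y+110,x:x+80,::-1],None,fx=5,fy=5,interpolation=cv2.INTER_CUBIC) for f,x,y in((T,310,80),(S,220,115))]))
E
```

```text
t: 7.4
eef_pos: [0.5202, -0.092, 0.274]
tcp_rot: [-2.165, -2.276, 0.001]
contact_force: [-0.6, 0.6, -2.7]
finger_gap: 0.179
finger_force: 30.0
t: 8.2
eef_pos: [0.5814, -0.2197, 0.2742]
tcp_rot: [-2.165, -2.275, -0.0]
contact_force: [-1.2, -0.2, -2.3]
finger_gap: 0.184
finger_force: 30.0
t 8.2 pos [ 0.5814 -0.2197  0.2742] tool y deg 2.85 tilt [-0.001  0.001 -1.   ] delta [-0.7 -1.   4.2] F [-1.2 -0.2 -2.3] gap 0.184 ff 30.0
```

View pics/n.png

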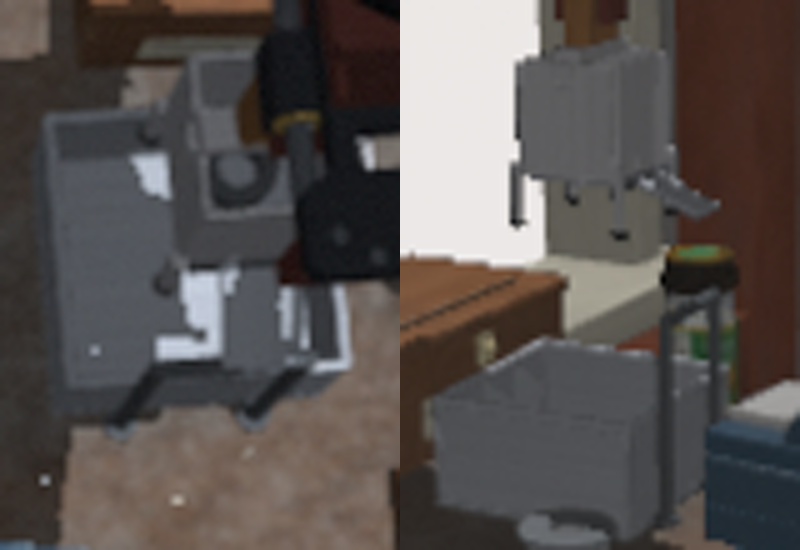

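The collar is still in the cup, and the tab points over the bar. In the side crop the tab's end is near (695,212). I'll check the predicted projection against the picture by overlaying it.

```bash
python3 - <<'E'
from bench import arm
from h import *
import cv2
T=arm.grab_frame("top");S=arm.grab_frame("side")
def w(x,y,a,z,P):
    P=np.array(P)/1000.;c,s=np.cos(a),np.sin(a);return np.c_[x+c*P[:,0]-s*P[:,1],y+s*P[:,0]+c*P[:,1],P[:,2]+z]
cup=w(.5814,-.2197,.0497,.1545,[(-67,13,10),(-67,-13,10),(-30,-13,26),(-30,13,26)])
bar=w(.5265,-.223,.048,0,[(0,30,115),(0,-30,115)])
ims=[]
for f,x,y in((T,330,110),(S,250,135)):
    im=cv2.resize(f["img"][y:y+75,x:x+50,::-1],None,fx=8,fy=8,interpolation=cv2.INTER_CUBIC)
    for Q,c in((cup,(0,0,255)),(bar,(0,255,0))):
        q=((proj(f,Q)-[x,y]+.5)*8).astype(int); cv2.polylines(im,[q.reshape(-1,1,2)],True,c,1)
    ims.append(im)
cv2.imwrite("pics/o.png",np.hstack(ims))
E
```

```text
(no output)
```

View pics/o.png

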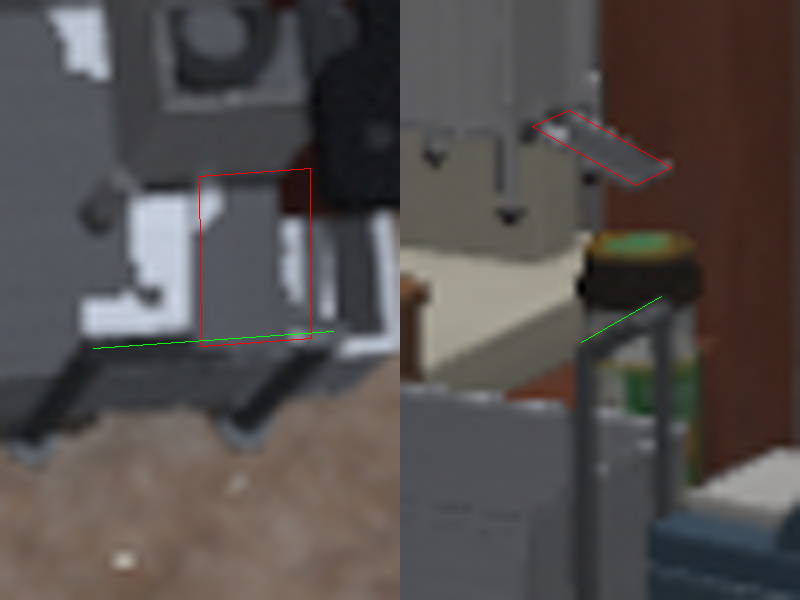

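The side overlay fits the tab well. The bar lies about 1 px nearer the robot than modelled, and everything is within tolerance. Lowering now.

```bash
python3 -m crank '{"delta_pos":[[0,-2,8],[0,0,12],[0,0,12],[0,0,10],[0,0,5],[0,0,3],[0,0,0]],"spin":[0,0,0,0,0,0,0],"grip":[1,1,1,1,1,1,1]}'
python3 -m crank '{"delta_pos":[[0,0,5],[0,0,5],[0,0,5],[0,0,0]],"spin":[0,0,0,0],"grip":[1,1,1,1]}'
python3 - <<'E'
from bench import arm
from h import *
go(arm.get_obs(),[.5804,-.2204,.1925])
E
```

```text
t: 9.1
eef_pos: [0.5795, -0.22, 0.2243]
tcp_rot: [-2.166, -2.275, 0.0]
contact_force: [0.2, 0.9, -2.3]
finger_gap: 0.179
finger_force: 30.0
t: 9.5
eef_pos: [0.5796, -0.22, 0.2092]
tcp_rot: [-2.166, -2.276, -0.0]
contact_force: [1.0, 0.0, -1.0]
finger_gap: 0.183
finger_force: 30.0
t 9.5 pos [ 0.5796 -0.22    0.2092] tool y deg 2.83 tilt [-0.  0. -1.] delta [-0.4  0.8 16.7] F [ 1.  0. -1.] gap 0.183 ff 30.0
```

```bash
python3 -m crank '{"delta_pos":[[0,0,5],[0,0,5],[0,0,5],[0,0,2],[0,0,0],[0,0,0],[0,0,0],[0,0,0]],"spin":[0,0,0,0,0,0,0,0],"grip":[1,1,1,1,1,1,1,1]}'
python3 - <<'E'
from bench import arm
from h import *
import cv2
go(arm.get_obs(),[.5804,-.2204,.1925])
T=arm.grab_frame("top");S=arm.grab_frame("side")
cv2.imwrite("pics/p.png",np.hstack([cv2.resize(f["img"][y:y+110,x:x+80,::-1],None,fx=5,fy=5,interpolation=cv2.INTER_CUBIC) for f,x,y in((T,310,80),(S,220,115))]))
E
```

```text
t: 10.3
eef_pos: [0.5802, -0.22, 0.193]
tcp_rot: [2.165, 2.275, 0.001]
contact_force: [3.3, 0.0, -0.6]
finger_gap: 0.182
finger_force: 30.0
t 10.3 pos [ 0.5802 -0.22    0.193 ] tool y deg 2.84 tilt [ 0.001 -0.    -1.   ] delta [-0.4  0.2  0.5] F [ 3.3  0.  -0.6] gap 0.182 ff 30.0
```

View pics/p.png

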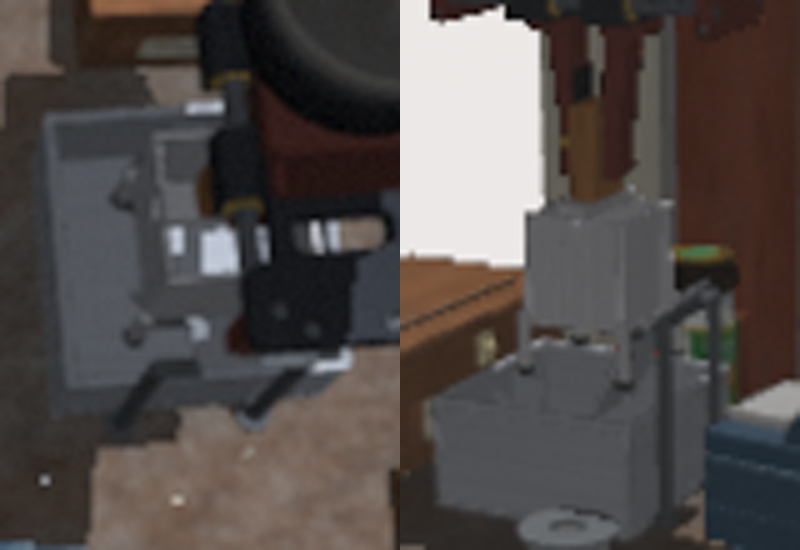

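The cup's bottom hangs open: bin floor shows through it at (220,250), and no collar is visible inside. I'll lift and confirm.

```bash
python3 -m crank '{"delta_pos":[[0,0,0],[0,0,0],[0,0,-8],[0,0,-15],[0,0,-20],[0,0,-20],[0,0,-20],[0,0,-10]],"spin":[0,0,0,0,0,0,0,0],"grip":[1,1,1,1,1,1,1,1]}'
python3 -m crank '{"delta_pos":[[18,-8,0],[25,-11,0],[25,-11,0],[25,-11,0],[25,-11,0],[25,-11,0],[0,0,0]],"spin":[0,0,0,0,0,0,0],"grip":[1,1,1,1,1,1,1]}'
python3 - <<'E'
from bench import arm
from h import *
import cv2
go(arm.get_obs(),[.433,.086,.27])
T=arm.grab_frame("top");S=arm.grab_frame("side")
im=np.zeros((384,700,3),np.uint8)
im[:,:512]=T["img"][:,:,::-1]; im[:110,512:700]=cv2.resize(S["img"][160:224,200:309,::-1],(188,110))
cv2.imwrite("pics/q.png",np.hstack([cv2.resize(T["img"][90:190,200:400,::-1],None,fx=4,fy=4,interpolation=cv2.INTER_CUBIC)]))
E
```

```text
t: 11.2
eef_pos: [0.5792, -0.2203, 0.288]
tcp_rot: [2.166, 2.275, -0.001]
contact_force: [0.9, 0.5, -3.0]
finger_gap: 0.182
finger_force: 30.0
t: 11.9
eef_pos: [0.5074, -0.0766, 0.2859]
tcp_rot: [-2.159, -2.28, 0.002]
contact_force: [0.9, 0.6, -2.0]
finger_gap: 0.181
finger_force: 30.0
t 11.9 pos [ 0.5074 -0.0766  0.2859] tool y deg 3.13 tilt [-0.002  0.    -1.   ] delta [166.4 -65.4  16.1] F [ 0.9  0.6 -2. ] gap 0.181 ff 30.0
```

View pics/q.png

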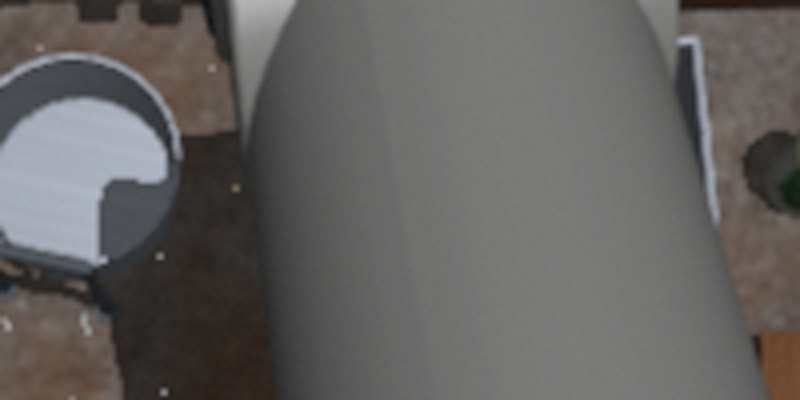

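```bash
python3 -m crank '{"delta_pos":[[18,-7,0],[25,-10,0],[25,-10,0],[25,-10,0],[25,-10,0],[25,-10,0],[15,-5,0],[8,-3,0]],"spin":[0,0,0,0,0,0,0,0],"grip":[1,1,1,1,1,1,1,1]}'
python3 -m crank '{"delta_pos":[[0,0,0],[0,0,0]],"spin":[0,0],"grip":[1,1]}'
python3 - <<'E'
from bench import arm
from h import *
import cv2
go(arm.get_obs(),[.433,.086,.1205])
T=arm.grab_frame("top");S=arm.grab_frame("side")
cv2.imwrite("pics/r.png",np.hstack([cv2.resize(f["img"][y:y+100,x:x+80,::-1],None,fx=5,fy=5,interpolation=cv2.INTER_CUBIC) for f,x,y in((T,310,85),(S,200,120))]))
E
```

```text
t: 12.8
eef_pos: [0.4358, 0.0834, 0.2858]
tcp_rot: [-2.164, -2.277, 0.0]
contact_force: [-0.1, 0.1, -1.6]
finger_gap: 0.181
finger_force: 30.0
t: 13.0
eef_pos: [0.4368, 0.0813, 0.2856]
tcp_rot: [2.167, 2.274, -0.001]
contact_force: [0.1, 0.8, -1.5]
finger_gap: 0.179
finger_force: 30.0
t 13.0 pos [0.4368 0.0813 0.2856] tool y deg 2.76 tilt [-0. -0. -1.] delta [  4.9  -3.5 165.1] F [ 0.1  0.8 -1.5] gap 0.179 ff 30.0
```

View pics/r.png

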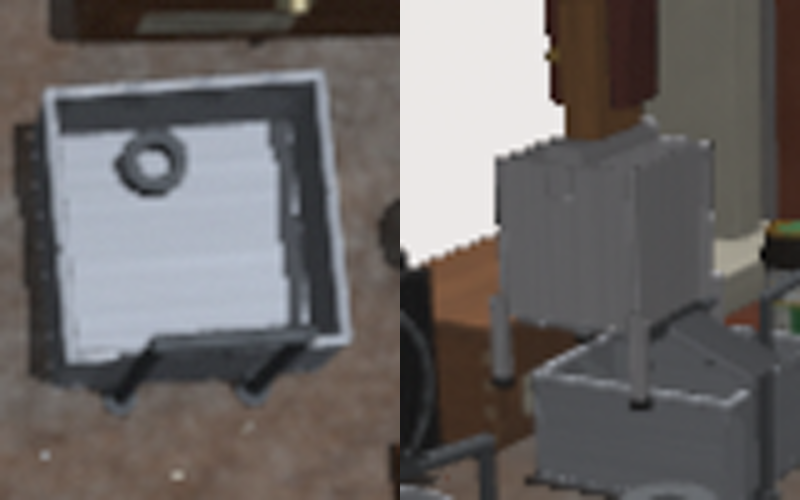

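The collar lies in the square bin at (150,162), and the cup is upright. Setting it down.

```bash
python3 -m crank '{"delta_pos":[[5,-3,10],[0,0,25],[0,0,30],[0,0,30],[0,0,30],[0,0,20],[0,0,10],[0,0,0]],"spin":[0,0,0,0,0,0,0,0],"grip":[1,1,1,1,1,1,1,1]}'
python3 -m crank '{"delta_pos":[[0,0,0],[0,0,4],[0,0,2],[0,0,0]],"spin":[0,0,0,0],"grip":[1,1,1,1]}'
```

```text
t: 13.9
eef_pos: [0.4322, 0.0869, 0.1294]
tcp_rot: [-2.164, -2.274, 0.003]
contact_force: [-0.6, -0.5, -2.2]
finger_gap: 0.179
finger_force: 30.0
t: 14.3
eef_pos: [0.4334, 0.087, 0.1249]
tcp_rot: [2.166, 2.275, 0.001]
contact_force: [0.4, -0.1, -2.4]
finger_gap: 0.181
finger_force: 30.0
```

```bash
python3 -m crank '{"delta_pos":[[0,0,2],[0,0,1],[0,0,1],[0,0,0],[0,0,0]],"spin":[0,0,0,0,0],"grip":[1,1,1,1,1]}'
python3 -m crank '{"delta_pos":[[0,0,1],[0,0,0],[0,0,0]],"spin":[0,0,0],"grip":[1,1,1]}'
```

```text
t: 14.8
eef_pos: [0.4332, 0.0871, 0.1206]
tcp_rot: [-2.166, -2.276, 0.0]
contact_force: [-1.0, 0.5, -2.4]
finger_gap: 0.182
finger_force: 30.0
t: 15.1
eef_pos: [0.4332, 0.0871, 0.1196]
tcp_rot: [-2.166, -2.276, 0.0]
contact_force: [-0.5, 0.3, -2.4]
finger_gap: 0.176
finger_force: 30.0
```

```bash
python3 -m crank '{"delta_pos":[[0,0,1],[0,0,0],[0,0,0]],"spin":[0,0,0],"grip":[1,1,1]}'
python3 -m crank '{"delta_pos":[[0,0,1],[0,0,0],[0,0,0]],"spin":[0,0,0],"grip":[1,1,1]}'
```

```text
t: 15.4
eef_pos: [0.4333, 0.0871, 0.1195]
tcp_rot: [2.166, 2.275, -0.001]
contact_force: [-4.4, -0.6, 11.8]
finger_gap: 0.184
finger_force: 30.0
t: 15.7
eef_pos: [0.4335, 0.0873, 0.1194]
tcp_rot: [2.165, 2.274, -0.001]
contact_force: [-6.8, -2.8, 24.0]
finger_gap: 0.176
finger_force: 30.0
```

Contact is made. I'll back off 2 mm, then release and retreat.

```bash
python3 -m crank '{"delta_pos":[[0,0,-1],[0,0,-1],[0,0,0],[0,0,0],[0,0,0],[0,0,0],[0,0,0],[0,0,0]],"spin":[0,0,0,0,0,0,0,0],"grip":[1,1,0.5,0.2,0,-0.2,-0.5,-1]}' 10
python3 -m crank '{"delta_pos":[[0,0,0],[0,0,0],[0,0,0],[0,0,-10],[0,0,-20],[0,0,-30],[0,0,-30],[0,0,-30]],"spin":[0,0,0,0,0,0,0,0],"grip":[-1,-1,-1,-1,-1,-1,-1,-1]}'
python3 -m crank '{"delta_pos":[[-30,0,0],[-40,0,0],[-40,0,0],[-40,0,0],[-30,0,0],[0,0,0],[0,0,0]],"spin":[0,0,0,0,0,0,0],"grip":[-1,-1,-1,-1,-1,-1,-1]}'
python3 - <<'E'
from bench import arm
from h import *
import cv2
go(arm.get_obs(),[.433,.086,.24])
T=arm.grab_frame("top");S=arm.grab_frame("side")
a=cv2.imread("pics/side0.png")[:,:,::-1].astype(int)
h=cv2.cvtColor(S["img"],cv2.COLOR_RGB2HSV); 
for im in(S["img"],a.astype(np.uint8)):
    h=cv2.cvtColor(im,cv2.COLOR_RGB2HSV)[195:240,225:260]; m=(h[:,:,1]>150)&(h[:,:,0]<18)&(h[:,:,2]>90); y,x=np.nonzero(m); print(m.sum(),x.mean()+225,y.min()+195,y.max()+195,x.min()+225,x.max()+225)
E
```

```text
t: 16.5
eef_pos: [0.4332, 0.0871, 0.1196]
tcp_rot: [-2.166, -2.276, 0.0]
contact_force: [-0.2, -0.2, 0.1]
finger_gap: 0.666
finger_force: 0.0
t: 17.3
eef_pos: [0.4329, 0.0874, 0.2415]
tcp_rot: [-2.165, -2.276, -0.001]
contact_force: [0.6, 0.8, 0.3]
finger_gap: 0.997
finger_force: 0.0
t: 18.0
eef_pos: [0.4421, -0.0927, 0.2401]
tcp_rot: [2.167, 2.274, 0.001]
contact_force: [-0.8, 1.0, 0.0]
finger_gap: 1.0
finger_force: 0.0
t 18.0 pos [ 0.4421 -0.0927  0.2401] tool y deg 2.76 tilt [ 0.  0. -1.] delta [178.9  -0.5   0.2] F [-0.8  1.   0. ] gap 1.0 ff 0.0<stdin>:9: RuntimeWarning: Mean of empty slice.
  ret = ret.dtype.type(ret / rcount)
Traceback (most recent call last):
ValueError: zero-size array to reduction operation minimum which has no identity
```

```bash
python3 - <<'E'
from bench import arm
from h import *
import cv2
S=arm.grab_frame("side")
for im in(S["img"],cv2.imread("pics/side0.png")[:,:,::-1].copy()):
    h=cv2.cvtColor(im,cv2.COLOR_RGB2HSV)[185:250,215:275]; m=((h[:,:,1]>130)&(h[:,:,0]<20)&(h[:,:,2]>50)).astype(np.uint8)
    n,_,st,c=cv2.connectedComponentsWithStats(m)
    print([(st[i].tolist(),np.round(c[i],1).tolist()) for i in range(1,n) if st[i][4]>30])
E
```

```text
[([18, 18, 17, 30, 354], [26.9, 32.7])]
[([20, 19, 14, 29, 307], [27.2, 32.8])]
```

The grip blob is the same shape and in the same place as at the start (centroids 26.9,32.7 and 27.2,32.8), so the cup stands upright. The gripper touches nothing.

```bash
python3 -c "
from bench import arm
print(arm.close_job())"
```

```text
the job is handed in; nothing more can be done
None
```

The collar is in the square bin, the cup stands upright and released on the worktop clear of both bins, and the job was handed in at about 18 s of the 51 s allowed.

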